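# Tip the forming block over the bed edge and load its channel

## Task

Get the wooden forming block ready for chasing: push it against the front edge of the low steel bed so that it tips over that edge and lies on the bed with its grooved face up, then slide it fully home, square and flush against the back stop and roughly centred across the bed. Then lay the brass bar lengthwise down in the block's groove, setting it down gently and within the block's ends, let go, and leave the hammer, the pot of punches and the pitch bowl where they are.

Things in the scene. Friction and masses are not known exactly. Their poses are not given: they have to be found in the camera images.
- bed: Low fixed forming bed, dark steel, brown leather top: platform 200 mm long (x) by 180 mm wide (y), top 20 mm above the bench. Origin: on the bench, midway along and across the platform. x points from the front edge (near the robot, x = -100 mm) to the back stop (face at x = +90 mm), z up. Place and yaw vary.
- front_edge (a point): Middle of the bed's front top edge, 20 mm above the bench: a square step that stops the block's foot and over which the block pivots. Axes as the bed's.
- stop_face (a point): Middle of the foot of the back stop's face, on the bed top. The stop is a lighter steel wall at the far end, 180 mm wide, 30 mm thick, rising 40 mm above the bed top. Axes as the bed's.
- block_mid (a point): Centre of the loose wooden block, 90 (its x) by 110 (y) by 150 mm (z), 0.58 to 0.86 kg, too wide to grip. It starts upright on the bench just before the bed's front edge, its x about along the bed's x. Tipped over, its z lies along the bed's x and its x points down; it then still lies some 60 mm short of the stop on the leather (friction 0.5 to 0.75). Home: centre 75 mm from the stop face.
- groove_mid (a point): Middle of the floor of the block's groove, 37 mm from the block's centre along its -x; axes as the block's. The groove, 28 mm wide and 8 mm deep with a dark floor, runs along the block's z, full length and open at both ends, down the middle of its -x face (towards the robot at the start), between two pale lands 41 mm wide.
- bar_mid (a point): Centre of the loose solid brass bar, 120 mm long (its x), 22 by 22 mm in section, 0.49 kg, lying on the bench left or right of the bed, its length within 35 degrees of the robot's x. In the groove it has 3 mm play each side, stands 14 mm proud of the lands, its centre 11 mm above the groove floor.
- punch_pot: Bystander: dark steel pot, 72 mm across, 90 mm high, with punches standing up to 135 mm. Origin: centre of its underside. It stands on the side opposite the bar.
- hammer: Bystander: hammer, 220 mm long, wooden handle, lying on the bench, beyond and right of the bed. Origin: on its underside, on its length axis.
- pitch_bowl: Bystander: dark iron pitch bowl 124 mm across, 48 mm high, beyond and left of the bed. Origin: centre of its underside.
Things that resemble listed ones, but are neither listed nor needed, are in the scene too. Of the things like the part that bears block_mid, leave any that is turquoise; of the rest the smaller one is meant.

How it is judged:
By the outcome, as a careful person would: the job done as asked, in the order asked, and still so for the second after the job is handed in, with the robot touching nothing.
It also fails if it takes over 64 s, if anything falls off the work surface, if the arm or the gripper's body presses on something with over 40 N, if the wrist force passes 120 N, or if a joint passes its speed limit or range.

## Robot

A 6-joint arm with a two-finger parallel gripper is mounted at the origin on the work surface. World frame = base frame: x ahead of the robot, y to its left, z up, the work surface at z = 0. Lengths are in m, angles in rad, forces in N, time in s.
With the tool pointing down it reaches from about 0.225 to 0.875 m from the base axis. Payload 3.4 kg.
Tool frame: the origin (TCP) lies between the finger pads; the fingertips stand 22 mm ahead of it and the grasp point (between the pads) lies 3 mm ahead of it; z points along the fingers, y is the line along which they close (so a half turn about z gives the same grasp; the last joint's range is limited). The gripper opens to 85 mm and grips with 20 to 120 N. Pads are 22 mm wide; open, the fingers measure 114 mm over their backs; the gripper's body (76 mm by 85 mm) begins 54 mm behind the grasp point. The pads swing forward as they close: fully open they stand 13 mm farther back than shut.
Start: joints at [-1.448, 0.276, 1.505, -0, 1.361, -0.121], TCP at [0.139, -0.558, 0.253] pointing down, gripper open.
Joint ranges: [-2.89, 2.89], [-0.75, 2.08], [0.22, 2.7], [-1.18, 4.32], [0.11, 2.71], [-2.7, 2.7]. Speed limits (rad/s): [2.57, 2.57, 3.14, 3.14, 3.14, 3.14].

## Interface

Orientations are given as a rotation vector (axis times angle).
In Python, from station import status, imaging, hand_in gives the robot as it stands.
- The arm moves only by the tool step_arm, never from a script. Its argument "steps" is a list of rows, each a list of 3 entries, a list of its own where there are three numbers: the turn, a rotation vector about the tool's x, y, z in degrees, then the shift along the tool's x, y, z in cm, then the opening, from -1 (shut) to 1 (fully open). In form: [[[rx, ry, rz], [dx, dy, dz], hand], ...]. A call has 1 to 20 rows; each row is the pose to reach, as a shift and turn from the pose commanded when the call began, along the tool's axes at that moment; what a row does not reach only later rows make up. A row lasts 1/12 s, in which the tool goes at most 41.7 mm and 7.16 degrees, less where a joint would pass 70% of its speed; a pose out of reach is approached as far as the arm can. A call with a gripper value outside its range is refused whole. The fingers move at their own pace and stop on an object; the grip force is fixed at half the most. Time passes only in rows, so rows that repeat a pose let the fingers close. It gives the time, the measured TCP pose, the force, the opening and the grip force at its end, in the units of the state.
- status.get_obs(): the state, without advancing time (a new reading comes with each control period).
- imaging.camera(name): name is "scene" or "top" or "wrist"; returns a dict with "img" (480x640x3 uint8, red, green, blue), "K" (3x3 intrinsics, pixels), "cam_to_world" (4x4, takes a point from camera to world coordinates); the wrist camera has in their place "T_tool_cam" (4x4, takes a point from camera to tool coordinates, whose origin is the TCP and whose axes are the flange's). Camera axes: x right, y down, z forward; pixel columns grow to the right and rows downward; lengths in m; the calibration is good to about 2 mm. A picture is of the moment at which its call begins: read the wrist's pose just before it. There is no depth.
- hand_in(): hands the job in; it is judged then, once.
The state is a dict: "t": time; "joints": joint angles; "dq": joint speeds; "tau": joint torques, N m; "position": TCP position; "ee_rot": TCP orientation; "wrist_force": force on the tool from outside, world axes, zero at the start; "ft_torque": the same for the moment, N m; "grip_width": opening from 0.0 (shut) to 1.0 (fully open); "grip_force": force on a finger pad.
Only numpy, scipy, OpenCV 4.12 (cv2) and the standard library are available. Lean on these libraries where they do the work, as an engineer would, in place of code of your own. Each camera call takes 0.05 s, during which the arm holds its last target. There are 200 camera calls.

## Working session

There is one attempt and no reset: what is moved stays moved. The work goes in short steps, Python scripts to look and compute and a tool call to move; the robot and the scene stay as the last step left them, time stands still between calls to the robot, and variables do not carry over. Pictures are saved under pics/ and viewed, at most 10 in all, crops included, and the job is handed in when it is done.

Besides the shell and the picture viewer there is one more tool, called after "Emit:" as name([rows], argument=value, ...), one row to a line, values as JSON. step_arm: Moves the arm, as the interface text tells. Its arguments: {"type":"object","properties":{"steps":{"type":"array"}},"required":["steps"]}

```bash
mkdir -p pics; cat > h.py <<'E'
import numpy as np, cv2
from station import status, imaging, hand_in
from scipy.spatial.transform import Rotation as R
def shot(n,f=None):
    o=status.get_obs(); c=imaging.camera(n)
    if 'cam_to_world' in c: T=np.array(c['cam_to_world'])
    else:
        W=np.eye(4);W[:3,:3]=R.from_rotvec(o['ee_rot']).as_matrix();W[:3,3]=o['position'];T=W@np.array(c['T_tool_cam'])
    if f: cv2.imwrite('pics/'+f,c['img'][:,:,::-1])
    return c['img'],np.array(c['K']),T
def cast(K,T,uv,z):
    uv=np.atleast_2d(np.array(uv,float)); d=(np.linalg.inv(K)@np.c_[uv,np.ones(len(uv))].T).T@T[:3,:3].T
    s=(z-T[2,3])/d[:,2]; return T[:3,3]+d*s[:,None]
def proj(K,T,p):
    p=np.atleast_2d(p); q=(p-T[:3,3])@T[:3,:3]@K.T; return q[:,:2]/q[:,2:]
E
python3 - <<'E'
from h import *
for n in ['scene','top']:
    i,K,T=shot(n,n+'0.png'); print(n,K[0],T.round(3))
print(status.get_obs())
E
```

```text
scene [522.50359701   0.         320.96369922] [[ 0.255  0.838 -0.482  1.118]
 [ 0.967 -0.218  0.132 -0.166]
 [ 0.005 -0.5   -0.866  1.169]
 [ 0.     0.     0.     1.   ]]
top [465.15106227   0.         320.58289666] [[-2.90e-02 -9.92e-01  1.23e-01  3.65e-01]
 [-1.00e+00  2.80e-02 -3.00e-03  1.00e-02]
 [-1.00e-03 -1.23e-01 -9.92e-01  1.20e+00]
 [ 0.00e+00  0.00e+00  0.00e+00  1.00e+00]]
{'t': 0.1, 'joints': array([-1.44796735e+00,  2.76585859e-01,  1.50599328e+00,  1.53535735e-05,
        1.36070827e+00, -1.20998570e-01]), 'dq': array([-0.00035316, -0.00146189, -0.0038557 ,  0.00018344,  0.00114481,
        0.00199186]), 'tau': array([ 1.44688205e-03, -4.17701054e+01, -2.46404833e+01, -1.81507862e-04,
        5.73327328e-03, -2.06399292e-06]), 'position': array([ 0.13876405, -0.55756822,  0.25250061]), 'ee_rot': array([-3.11659329e+00, -3.81844243e-01, -2.11350072e-05]), 'wrist_force': array([-0.64597493,  0.21187415, -0.51475746]), 'ft_torque': array([-0.00940814, -0.03340472, -0.00227083]), 'grip_force': 0.0, 'grip_width': 0.9971920140658201}
```

View pics/scene0.png

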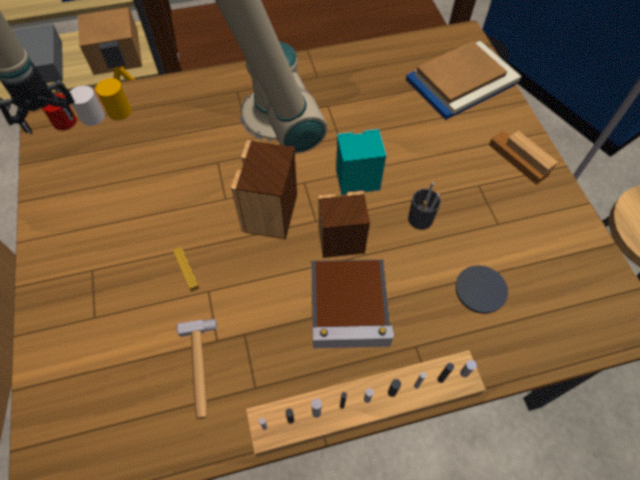

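View pics/top0.png

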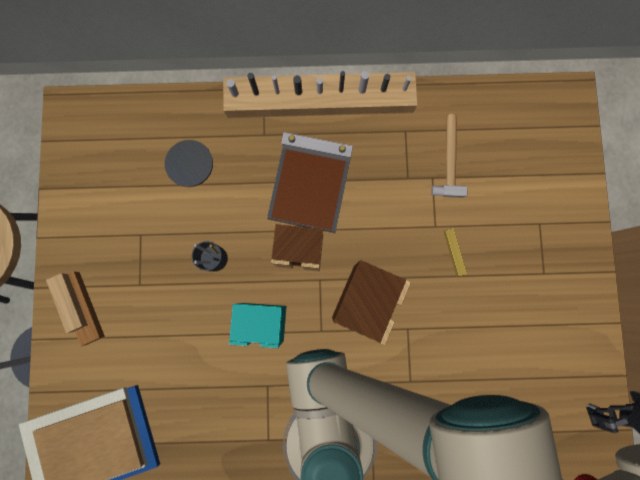

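Candidates for the block: small brown one (top 298,247), large brown one (370,300), turquoise one (257,325, excluded). The smaller brown one, touching the bed front, is the pick. The bar is the yellow one at (455,252). I'll check in a crop and measure.

```bash
python3 - <<'E'
from h import *
i,K,T=shot('top')
hsv=cv2.cvtColor(i,cv2.COLOR_RGB2HSV)
for n,p in dict(leather=(310,190),block=(297,242),big=(365,300),wood=(400,240),bar=(455,250),land=(281,264),stop=(317,146),frame=(272,205)).items(): print(n,hsv[p[1],p[0]],i[p[1],p[0]])
c=cv2.resize(i[120:290,240:420],None,fx=4,fy=3.5*8/7,interpolation=cv2.INTER_CUBIC); c=cv2.resize(i[125:275,255:455],None,fx=4,fy=4,interpolation=cv2.INTER_CUBIC)
cv2.imwrite('pics/crop.png',c[:,:,::-1])
E
```

```text
leather [ 10 181  93] [93 50 27]
block [ 12 149  91] [91 59 38]
big [ 12 149  82] [82 53 34]
wood [ 17 128 138] [138 107  69]
bar [ 22 147 161] [161 137  68]
land [ 16 117 122] [122  95  66]
stop [135   3 163] [162 161 163]
frame [110  10  79] [76 77 79]
```

View pics/crop.png

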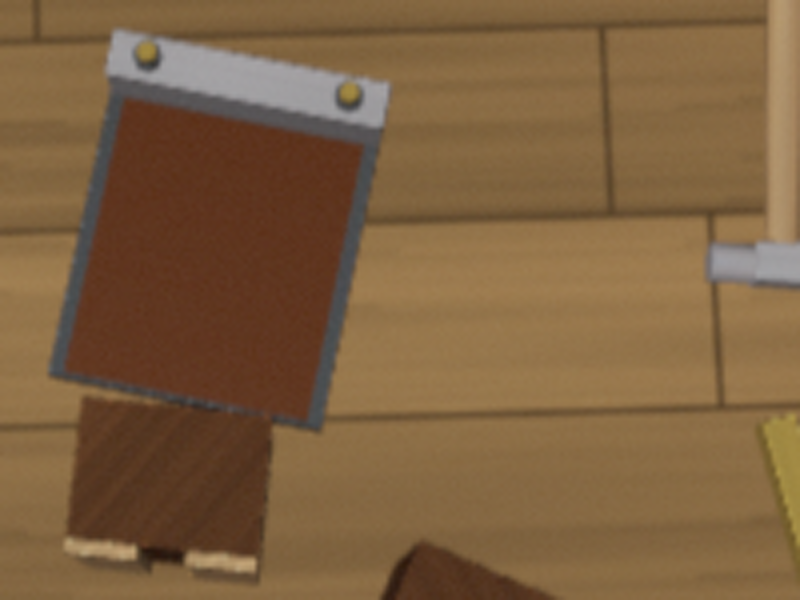

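```bash
python3 - <<'E'
from h import *
i,K,T=shot('top')
f=lambda l,z:cast(K,T,np.array(l)/4+[255,125],z)
b=f([(52,377),(320,430)],.02); s=f([(107,77),(382,130),(389,84),(115,30)],.06); k=f([(83,397),(272,417),(258,562),(65,542)],.15)
print('bed',b.round(4),'\nstop',s.round(4),'\nblk',k.round(4))
y=lambda a,c:np.degrees(np.arctan2(*(a-c)[:2]*[-1,1]))
print('yaw bed',y(b[0],b[1]),y(s[0],s[1]),'blk',y(k[0],k[1]),'w',np.linalg.norm(b[0]-b[1]),np.linalg.norm(s[0]-s[1]),np.linalg.norm(k[0]-k[1]))
print('bed side yaw',np.degrees(np.arctan2(*((s[3]+s[2])/2-(b[0]+b[1])/2)[1::-1])))
print('front mid',b.mean(0),'stop face mid',s[:2].mean(0),'blk',k.mean(0))
h=cv2.cvtColor(i,cv2.COLOR_RGB2HSV); m=cv2.inRange(h,(19,120,110),(27,255,255)); m[:,:430]=0;m[:,490:]=0;m[:220]=0;m[290:]=0
p=np.argwhere(m)[:,::-1].astype(np.float32); r=cv2.minAreaRect(p); bp=cv2.boxPoints(r); w=cast(K,T,bp,.022); print('bar',w.mean(0),w.round(4))
for n,uv,z in [('pot',(207,256),.09),('bowl',(188,163),.048),('bigA',(365,300),.2),('teal',(257,315),.15)]: print(n,cast(K,T,uv,z).round(3))
E
```

```text
bed [[ 0.5615  0.1401  0.02  ]
 [ 0.5222 -0.0308  0.02  ]] 
stop [[ 0.746   0.0981  0.06  ]
 [ 0.7065 -0.0747  0.06  ]
 [ 0.7363 -0.0802  0.06  ]
 [ 0.7767  0.0924  0.06  ]] 
blk [[0.5278 0.1082 0.15  ]
 [0.5131 0.0008 0.15  ]
 [0.4308 0.0111 0.15  ]
 [0.4452 0.1198 0.15  ]]
yaw bed -12.933680902031753 -12.88917513155536 blk -7.74154467643613 w 0.1753222828417247 0.17718379214106333 0.10843071393453271
bed side yaw -12.739222066646853
front mid [0.54183322 0.05465411 0.02      ] stop face mid [0.72628678 0.01169418 0.06      ] blk [0.479224   0.05995012 0.15      ]
bar [ 0.46297336 -0.33374513  0.022     ] [[ 0.5188 -0.3048  0.022 ]
 [ 0.5269 -0.3343  0.022 ]
 [ 0.407  -0.3625  0.022 ]
 [ 0.3992 -0.3334  0.022 ]]
pot [[0.465 0.28  0.09 ]]
bowl [[0.708 0.338 0.048]]
bigA [[ 0.351 -0.084  0.2  ]]
teal [[0.325 0.153 0.15 ]]
```

```bash
cat >> h.py <<'E'
YAW=np.radians(-12.9); D=np.array([np.cos(YAW),np.sin(YAW),0]); N=np.array([-D[1],D[0],0]); F=np.array([.5418,.0547,0])
def bedpt(a,l,z): return F+a*D+l*N+[0,0,z]
def go(p,yaw=None):
    o=status.get_obs(); M=R.from_rotvec(o['ee_rot']).as_matrix()
    s=M.T@(np.array(p)-o['position'])*100
    r=np.zeros(3)
    if yaw is not None:
        G=np.c_[[np.cos(yaw),np.sin(yaw),0],[np.sin(yaw),-np.cos(yaw),0],[0,0,-1]]
        r=R.from_matrix(M.T@G).as_rotvec(degrees=True)
    print('t',o['t'],'turn',r.round(2),'shift cm',s.round(2))
def bedof(p): p=np.array(p)-F; return p@D,p@N
E
python3 -c "
from h import *
go([.25,-.40,.36],YAW); go(bedpt(-.14,-.009,.36),YAW)"
```

```text
t 0.2 turn [-7.000e-02  1.000e-02  2.687e+01] shift cm [ 14.6  -12.63 -10.71]
t 0.2 turn [-7.000e-02  1.000e-02  2.687e+01] shift cm [ 41.   -55.23 -10.65]
```

Emit:
step_arm([
  [[0,0,0],[0,0,-8],0.5],
  [[0,0,0],[0,0,-10.7],0.5],
  [[0,0,0],[0,0,-10.7],0.5],
  [[0,0,7],[6,-8,-10.7],0.5],
  [[0,0,14],[10,-14,-10.7],0.5],
  [[0,0,20],[14,-19,-10.7],0.5],
  [[0,0,26.9],[18,-24,-10.7],0.5],
  [[0,0,26.9],[21,-28,-10.7],0.5],
  [[0,0,26.9],[24,-32,-10.7],0.5],
  [[0,0,26.9],[27,-36,-10.7],0.5],
  [[0,0,26.9],[30,-40,-10.7],0.5],
  [[0,0,26.9],[33,-44,-10.7],0.5],
  [[0,0,26.9],[36,-48.5,-10.7],0.5],
  [[0,0,26.9],[39,-52.5,-10.7],0.5],
  [[0,0,26.9],[41,-55.2,-10.7],0.5],
  [[0,0,26.9],[41,-55.2,-10.7],0.5],
  [[0,0,26.9],[41,-55.2,-10.7],0.5],
  [[0,0,26.9],[41,-55.2,-10.7],0.5],
  [[0,0,26.9],[41,-55.2,-10.7],0.5],
  [[0,0,26.9],[41,-55.2,-10.7],0.5],
])

```text
t: 1.87
position: [0.4042, 0.0807, 0.3602]
ee_rot: [-3.12, 0.347, -0.001]
wrist_force: [-0.2, -0.8, 0.2]
grip_width: 0.752
grip_force: 0.0
```

```bash
python3 -c "
from h import *
go(bedpt(-.14,-.009,.108),YAW); i,K,T=shot('wrist','w1.png')
print(proj(K,T,[bedpt(0,.09,.02),bedpt(0,-.09,.02),bedpt(.19,.09,.06)]).round())"
```

```text
t 1.8667 turn [-0.14 -0.02  0.19] shift cm [-2.000e-02  4.300e-01  2.522e+01]
[[ 242.   84.]
 [ 385.   84.]
 [ 221. -133.]]
```

View pics/w1.png

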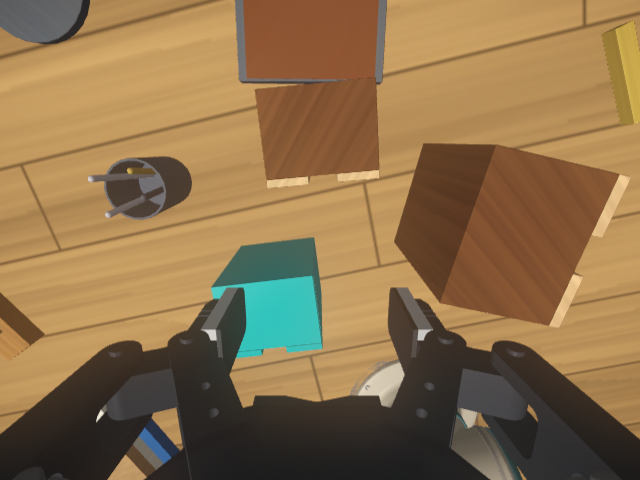

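The wrist view shows the block (top 258–380, 80–180), square against the bed edge (241–384, 82), with the turquoise one at (268,310) and the big one at (510,230). Next I check clearance to the turquoise block.

```bash
python3 -c "
from h import *
i,K,T=shot('wrist')
print('teal foot',[bedof(p) for p in cast(K,T,[(242,246),(315,238)],0)])
for z in (.1,.15): print('teal top',z,[np.round(bedof(p),3) for p in cast(K,T,[(213,288),(313,276),(322,347)],z)])
print('big foot',[np.round(bedof(p),3) for p in cast(K,T,[(395,242)],0)])
print('blk',[np.round(bedof(p),4) for p in cast(K,T,[(256,90),(376,77),(379,171),(266,180)],.15)])
"
```

```text
teal foot [(np.float64(-0.219487550972249), np.float64(0.10915001893474234)), (np.float64(-0.20629736029026519), np.float64(-1.4600241146293935e-05))]
teal top 0.1 [array([-0.242,  0.124]), array([-0.225,  0.001]), array([-0.325, -0.01 ])]
teal top 0.15 [array([-0.219,  0.108]), array([-0.205,  0.001]), array([-0.291, -0.01 ])]
big foot [array([-0.212, -0.119])]
blk [array([-0.0236,  0.0528]), array([-0.0124, -0.0553]), array([-0.0952, -0.0627]), array([-0.1044,  0.0467])]
```

Emit:
step_arm([
  [[0,0,0],[0,0,4],0.5],
  [[0,0,0],[0,0,8],0.5],
  [[0,0,0],[0,0,12],0.5],
  [[0,0,0],[0,0,16],0.5],
  [[0,0,0],[0,0,20],0.5],
  [[0,0,0],[0,0,23],0.5],
  [[0,0,0],[0,0,25.2],0.5],
  [[0,0,0],[0,0,25.2],0.5],
  [[0,0,0],[1,0,25.2],0.5],
  [[0,0,0],[1.5,0,25.2],0.5],
  [[0,0,0],[1.8,0,25.2],0.5],
  [[0,0,0],[2.1,0,25.2],0.5],
  [[0,0,0],[2.4,0,25.2],0.5],
  [[0,0,0],[2.6,0,25.2],0.5],
  [[0,0,0],[2.8,0,25.2],0.5],
  [[0,0,0],[3.0,0,25.2],0.5],
  [[0,0,0],[3.2,0,25.2],0.5],
  [[0,0,0],[3.3,0,25.2],0.5],
])

```text
t: 3.47
position: [0.433, 0.07, 0.1095]
ee_rot: [-3.121, 0.353, 0.008]
wrist_force: [-8.6, 2.8, 9.4]
grip_width: 0.751
grip_force: 5.2
```

```bash
python3 -c "
from h import *
o=status.get_obs(); print(bedof(o['position']),o['wrist_force']@np.c_[D,N]); shot('scene','s1.png')
i=cv2.imread('pics/s1.png')[140:340,220:480]; cv2.imwrite('pics/s1c.png',cv2.resize(i,None,fx=3,fy=3))"
```

```text
(np.float64(-0.1094368870285993), np.float64(-0.009344878317537907)) [-9.00447746  0.84976477]
```

View pics/s1c.png

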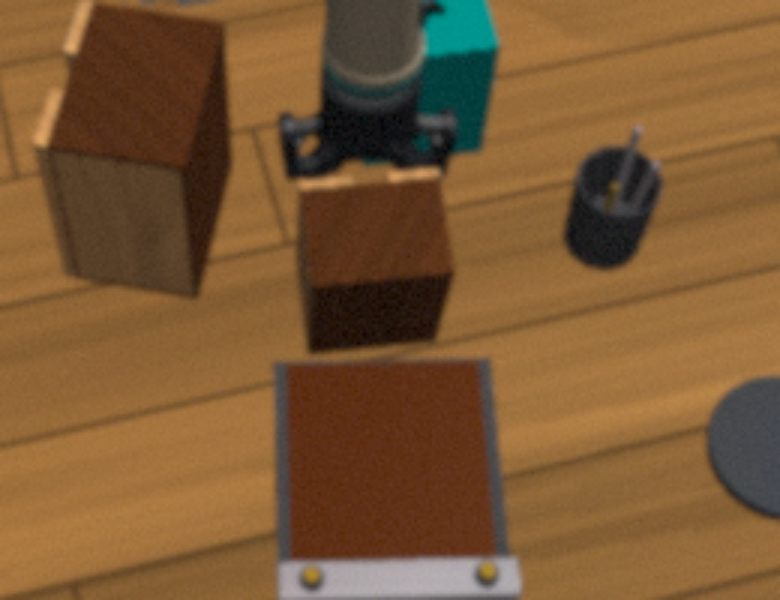

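Emit:
step_arm([
  [[0,0,0],[0,0,-1.2],0.5],
  [[0,0,0],[0,0,-1.2],0.5],
  [[0,0,0],[0.2,0,-1.2],0.5],
  [[0,0,0],[0.4,0,-1.2],0.5],
  [[0,0,0],[0.5,0,-1.2],0.5],
  [[0,0,0],[0.5,0,-1.2],0.5],
])

```text
t: 4.02
position: [0.4396, 0.0687, 0.1212]
ee_rot: [-3.121, 0.354, 0.002]
wrist_force: [-6.5, 2.2, 7.5]
grip_width: 0.751
grip_force: 3.8
```

```bash
python3 -c "
from h import *
o=status.get_obs(); print(bedof(o['position']),o['wrist_force']@np.c_[D,N]); i,K,T=shot('wrist','w2.png')
"
```

```text
(np.float64(-0.10269730594564803), np.float64(-0.0092051995476758)) [-6.85911669  0.7306437 ]
```

View pics/w2.png

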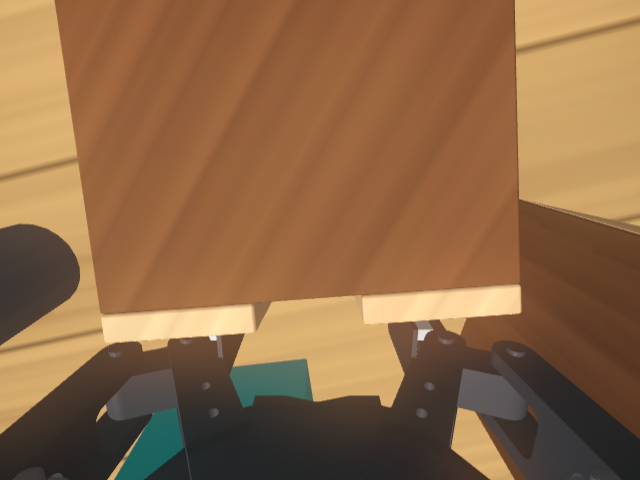

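Emit:
step_arm([
  [[0,0,0],[0.2,0,0],0.5],
  [[0,0,0],[0.4,0,0],0.5],
  [[0,0,0],[0.6,0,0],0.5],
  [[0,0,0],[0.8,0,0],0.5],
  [[0,0,0],[0.8,0,0],0.5],
  [[0,0,0],[0.8,0,0],0.5],
])

```text
t: 4.57
position: [0.4485, 0.0667, 0.1213]
ee_rot: [-3.121, 0.354, -0.001]
wrist_force: [-4.2, 1.5, 5.0]
grip_width: 0.752
grip_force: 2.7
```

```bash
python3 -c "
from h import *
o=status.get_obs(); print(bedof(o['position']),o['wrist_force']@np.c_[D,N]); i,K,T=shot('wrist','w3.png'); a,K,T=shot('top','t3.png'); j,_,_=shot('scene')
cv2.imwrite('pics/m3.png',np.hstack([cv2.resize(i,(400,300)),cv2.resize(j[140:290,280:480],(400,300))])[:,:,::-1])
"
```

```text
(np.float64(-0.09362527578378167), np.float64(-0.009151937277570417)) [-4.39963115  0.485939  ]
```

View pics/m3.png

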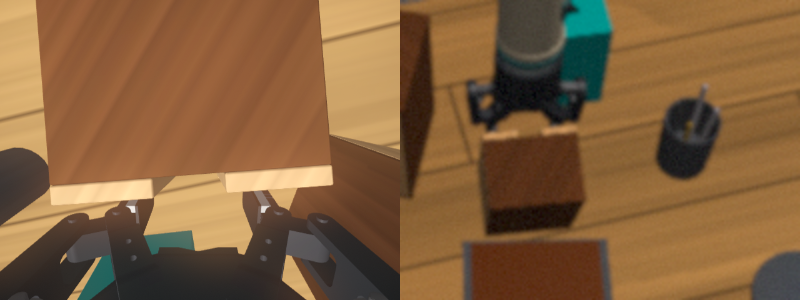

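The block is tipping about its foot a little before the edge. By geometry its face will meet the edge before the balance point, so I'll re-grip higher and keep pushing.

Emit:
step_arm([
  [[0,0,0],[-0.4,0,0],0.5],
  [[0,0,0],[-0.8,0,0],0.5],
  [[0,0,0],[-1.3,0,0],0.5],
  [[0,0,0],[-1.5,0,0],0.5],
  [[0,0,0],[-1.5,0,-2.2],0.5],
  [[0,0,0],[-1.5,0,-2.2],0.5],
  [[0,0,0],[-1,0,-2.2],0.5],
  [[0,0,0],[-0.6,0,-2.2],0.5],
  [[0,0,0],[-0.2,0,-2.2],0.5],
  [[0,0,0],[0.2,0,-2.2],0.5],
  [[0,0,0],[0.6,0,-2.2],0.5],
  [[0,0,0],[1,0,-2.2],0.5],
  [[0,0,0],[1.4,0,-2.2],0.5],
  [[0,0,0],[1.8,0,-2.2],0.5],
  [[0,0,0],[2.2,0,-2.2],0.5],
  [[0,0,0],[2.6,0,-2.2],0.5],
  [[0,0,0],[3,0,-2.2],0.5],
  [[0,0,0],[3.3,0,-2.2],0.5],
  [[0,0,0],[3.3,0,-2.2],0.5],
])

```text
t: 6.3
position: [0.4816, 0.0586, 0.1422]
ee_rot: [3.121, -0.354, 0.002]
wrist_force: [0.6, -0.5, 0.1]
grip_width: 0.748
grip_force: 0.0
```

```bash
python3 -c "
from h import *
o=status.get_obs(); print(bedof(o['position']),o['wrist_force']@np.c_[D,N]); i,K,T=shot('wrist'); j,_,_=shot('scene')
cv2.imwrite('pics/m4.png',np.hstack([cv2.resize(i,(400,300)),cv2.resize(j[140:365,240:540],(400,300))])[:,:,::-1])
"
```

```text
(np.float64(-0.059583122799998806), np.float64(-0.009626770189365443)) [ 0.67992043 -0.40291061]
```

View pics/m4.png

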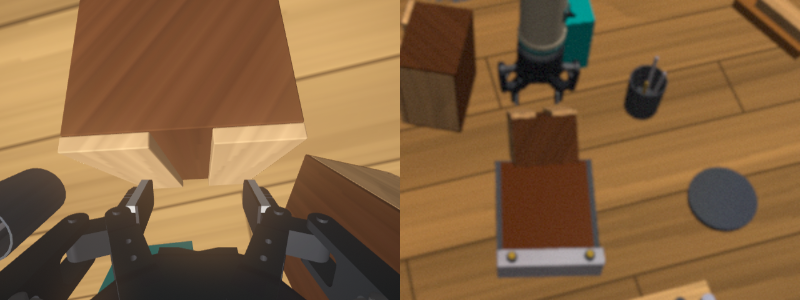

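Emit:
step_arm([
  [[0,0,0],[0.4,0,0],0.5],
  [[0,0,0],[0.8,0,0],0.5],
  [[0,0,0],[1.2,0,0],0.5],
  [[0,0,0],[1.5,0,0],0.5],
  [[0,0,0],[1.8,0,0],0.5],
  [[0,0,0],[1.8,0,0],0.5],
])

```text
t: 6.9
position: [0.4989, 0.0547, 0.1423]
ee_rot: [3.122, -0.354, 0.001]
wrist_force: [-0.4, -1.0, -0.2]
grip_width: 0.75
grip_force: 0.0
```

```bash
cat > see.py <<'E'
from h import *
o=status.get_obs(); print(o['t'],np.round(bedof(o['position']),4),(o['wrist_force']@np.c_[D,N]).round(1),o['wrist_force'][2].round(1))
i,K,T=shot('top'); h=cv2.cvtColor(i,cv2.COLOR_RGB2HSV)
# rows of pixel hue/value along bed axis at three laterals, in top view at z=.02
for l in (-.03,.0,.03):
    a=np.arange(-.10,.2,.01); z=.11
    q=proj(K,T,[bedpt(x,l,z) for x in a]).round().astype(int)
    print(l,[tuple(int(v) for v in i[v[1],v[0]]) for v in q][::2])
E
python3 see.py
```

```text
6.9 [-0.0418 -0.0095] [-0.2 -1. ] -0.2
-0.03 [(125, 97, 63), (133, 103, 66), (130, 102, 66), (62, 64, 57), (117, 109, 94), (145, 137, 120), (103, 97, 82), (149, 134, 113), (156, 146, 127), (138, 130, 113), (159, 132, 97), (93, 52, 31), (91, 52, 30), (92, 53, 33), (153, 151, 154), (160, 158, 159)]
0.0 [(128, 100, 63), (130, 101, 63), (52, 58, 57), (76, 71, 61), (132, 125, 109), (152, 144, 126), (163, 154, 138), (160, 151, 132), (148, 140, 122), (118, 111, 97), (83, 51, 31), (91, 50, 27), (93, 51, 30), (92, 52, 30), (159, 157, 160), (159, 157, 158)]
0.03 [(121, 94, 59), (132, 103, 68), (141, 110, 71), (104, 98, 85), (138, 130, 114), (156, 148, 131), (164, 155, 138), (158, 148, 132), (143, 135, 118), (115, 101, 79), (181, 150, 108), (95, 54, 32), (90, 49, 28), (91, 48, 26), (160, 158, 160), (160, 158, 160)]
```

Emit:
step_arm([
  [[0,0,0],[-1,0,-1],0.5],
  [[0,0,0],[-3,0,-4],0.5],
  [[0,0,0],[-5,0,-8],0.5],
  [[0,0,0],[-7,0,-12],0.5],
  [[0,0,0],[-9,0,-16],0.5],
  [[0,0,0],[-9,0,-18],0.5],
  [[0,0,0],[-9,0,-18],0.5],
  [[0,0,0],[-9,0,-18],0.5],
])

```text
t: 7.62
position: [0.4098, 0.0753, 0.3246]
ee_rot: [-3.121, 0.353, -0.008]
wrist_force: [-0.1, 0.1, 0.0]
grip_width: 0.747
grip_force: 0.0
```

```bash
python3 -c "
from h import *
i,K,T=shot('wrist','w5.png'); t,K2,T2=shot('top','t5.png'); j,_,_=shot('scene','s5.png')
cv2.imwrite('pics/m5.png',np.vstack([np.hstack([cv2.resize(i,(400,300)),cv2.resize(j[140:365,240:540],(400,300))]),np.hstack([cv2.resize(t[125:275,235:435],(400,300)),cv2.resize(i[0:240,160:480],(400,300))])])[:,:,::-1])
np.savez('v5.npz',K=K,T=T,K2=K2,T2=T2)
"
```

```text
(no output)
```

View pics/m5.png

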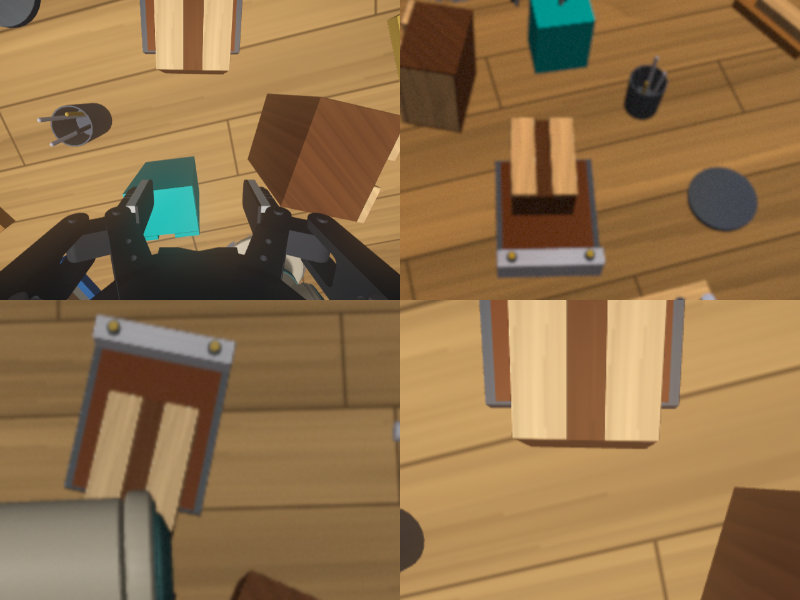

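The block lies grooved face up on the bed, nearly square, and the lane behind it is free. Now I measure its near end (wrist px (250,110)–(366,112)).

```bash
python3 -c "
from h import *
v=np.load('v5.npz'); K,T=v['K'],v['T']
print('blk near',[np.round(bedof(p),4) for p in cast(K,T,[(249.6,109.6),(366.4,112)],.11)])
print('bed front',[np.round(bedof(p),4) for p in cast(K,T,[(228.5,84.5),(382,85.5)],.02)])
print('blk far top-view',[np.round(bedof(p),4) for p in cast(v['K2'],v['T2'],np.array([(110,390),(197,405)])-[0,300]and np.array([(110/2+235,90/2+125),(197/2+235,105/2+125)]),.11)])
go(bedpt(-.06,0,.31),YAW)
go(bedpt(-.06,0,.075),YAW)
"
```

```text
blk near [array([-0.0325,  0.0532]), array([-0.0346, -0.0559])]
bed front [array([0.0026, 0.0931]), array([ 0.0015, -0.0852])]Traceback (most recent call last):
  File "<string>", line 6, in <module>
    print('blk far top-view',[np.round(bedof(p),4) for p in cast(v['K2'],v['T2'],np.array([(110,390),(197,405)])-[0,300]and np.array([(110/2+235,90/2+125),(197/2+235,105/2+125)]),.11)])
                                                                                 ^^^^^^^^^^^^^^^^^^^^^^^^^^^^^^^^^^^^^^^^^^^^^^^^^^^^^^^^^^^^^^^^^^^^^^^^^^^^^^^^^^^^^^^^^^^^^^^^^
ValueError: The truth value of an array with more than one element is ambiguous. Use a.any() or a.all()
```

```bash
python3 -c "
from h import *
go(bedpt(-.068,0,.325),YAW)
go(bedpt(-.068,0,.085),YAW)
"
```

```text
t 7.7667 turn [ 0.04  0.15 -0.03] shift cm [ 6.58 -0.98 -0.41]
t 7.7667 turn [ 0.04  0.15 -0.03] shift cm [ 6.64 -1.   23.59]
```

Emit:
step_arm([
  [[0,0,0],[3,-1,2],0.5],
  [[0,0,0],[5,-1,5],0.5],
  [[0,0,0],[6.6,-1,9],0.5],
  [[0,0,0],[6.6,-1,13],0.5],
  [[0,0,0],[6.6,-1,17],0.5],
  [[0,0,0],[6.6,-1,21],0.5],
  [[0,0,0],[6.6,-1,23.6],0.5],
  [[0,0,0],[6.6,-1,23.6],0.5],
  [[0,0,0],[7.2,-1,23.6],0.5],
  [[0,0,0],[7.8,-1,23.6],0.5],
  [[0,0,0],[8.3,-1,23.6],0.5],
  [[0,0,0],[8.8,-1,23.6],0.5],
  [[0,0,0],[9.3,-1,23.6],0.5],
  [[0,0,0],[9.8,-1,23.6],0.5],
  [[0,0,0],[10.3,-1,23.6],0.5],
  [[0,0,0],[10.8,-1,23.6],0.5],
  [[0,0,0],[11.3,-1,23.6],0.5],
  [[0,0,0],[11.8,-1,23.6],0.5],
])

```text
t: 9.27
position: [0.5252, 0.0587, 0.0875]
ee_rot: [-3.121, 0.354, 0.007]
wrist_force: [-8.1, 2.0, 4.4]
grip_width: 0.746
grip_force: 3.8
```

```bash
python3 -c "
from h import *
o=status.get_obs(); print(o['t'],np.round(bedof(o['position']),4),(o['wrist_force']@np.c_[D,N]).round(1),o['wrist_force'][2].round(1))"
```

```text
9.2667 [-0.0171  0.0002] [-8.3  0.1] 4.4
```

Emit:
step_arm([
  [[0,0,0],[0.5,0,0],0.5],
  [[0,0,0],[1,0,0],0.5],
  [[0,0,0],[1.5,0,0],0.5],
  [[0,0,0],[2,0,0],0.5],
  [[0,0,0],[2.5,0,0],0.5],
  [[0,0,0],[2.9,0,0],0.5],
  [[0,0,0],[3.3,0,0],0.5],
  [[0,0,0],[3.6,0,0],0.5],
  [[0,0,0],[3.9,0,0],0.5],
  [[0,0,0],[4.1,0,0],0.5],
  [[0,0,0],[4.2,0,0],0.5],
  [[0,0,0],[4.2,0,0],0.5],
])

```text
t: 10.27
position: [0.5669, 0.0493, 0.0875]
ee_rot: [-3.121, 0.354, 0.005]
wrist_force: [-4.9, 1.0, 2.6]
grip_width: 0.747
grip_force: 2.7
```

Emit:
step_arm([
  [[0,0,0],[0.15,0,0],0.5],
  [[0,0,0],[0.3,0,0],0.5],
  [[0,0,0],[0.4,0,0],0.5],
  [[0,0,0],[0.4,0,0],0.5],
])

```text
t: 10.6
position: [0.5707, 0.0484, 0.0875]
ee_rot: [-3.121, 0.354, 0.005]
wrist_force: [-6.3, 0.9, 1.4]
grip_width: 0.748
grip_force: 2.8
```

```bash
python3 -c "
from h import *
o=status.get_obs(); print(o['t'],np.round(bedof(o['position']),4),(o['wrist_force']@np.c_[D,N]).round(1),o['wrist_force'][2].round(1))"
```

```text
10.6 [0.0296 0.0003] [-6.3 -0.6] 1.4
```

Continue in small steps until the force rises.

Emit:
step_arm([
  [[0,0,0],[0.15,0,0],0.5],
  [[0,0,0],[0.3,0,0],0.5],
  [[0,0,0],[0.3,0,0],0.5],
])

```text
t: 10.85
position: [0.5722, 0.0481, 0.0875]
ee_rot: [-3.121, 0.354, 0.01]
wrist_force: [-8.3, 2.4, 4.5]
grip_width: 0.751
grip_force: 4.4
```

Emit:
step_arm([
  [[0,0,0],[0.1,0,0],0.5],
  [[0,0,0],[0.2,0,0],0.5],
  [[0,0,0],[0.2,0,0],0.5],
])

```text
t: 11.1
position: [0.5722, 0.0481, 0.0875]
ee_rot: [-3.121, 0.354, 0.016]
wrist_force: [-12.6, 3.2, 7.1]
grip_width: 0.751
grip_force: 6.4
```

Emit:
step_arm([
  [[0,0,0],[0.2,0,0],0.5],
  [[0,0,0],[0.4,0,0],0.5],
  [[0,0,0],[0.4,0,0],0.5],
])

```text
t: 11.35
position: [0.5721, 0.0481, 0.0876]
ee_rot: [-3.12, 0.354, 0.029]
wrist_force: [-20.4, 4.3, 15.4]
grip_width: 0.755
grip_force: 10.5
```

Emit:
step_arm([
  [[0,0,0],[-0.5,0,0],0.5],
  [[0,0,0],[-1.5,0,0],0.5],
  [[0,0,0],[-3,0,0],0.5],
  [[0,0,0],[-5,0,-2],0.5],
  [[0,0,0],[-7,0,-5],0.7],
  [[0,0,0],[-8,0,-9],1],
  [[0,0,0],[-8,0,-13],1],
  [[0,0,0],[-8,0,-17],1],
  [[0,0,0],[-8,0,-21],1],
  [[0,0,0],[-8,0,-23],1],
  [[0,0,0],[-8,0,-23],1],
  [[0,0,0],[-8,0,-23],1],
])

```text
t: 12.35
position: [0.5042, 0.0639, 0.3189]
ee_rot: [-3.121, 0.354, -0.01]
wrist_force: [-0.1, 0.4, 0.1]
grip_width: 0.997
grip_force: 0.0
```

```bash
python3 -c "
from h import *
i,K,T=shot('wrist','w6.png'); h=cv2.cvtColor(i,cv2.COLOR_RGB2HSV)
# expected block top corners
P=[bedpt(.04+.15*a,.055*b,.11) for a,b in((0,1),(0,-1),(1,-1),(1,1))]
print(proj(K,T,P).round())
t,K2,T2=shot('top','t6.png'); print(proj(K2,T2,P).round())
m=(t[:,:,0]>130)&(t[:,:,2]<140)&(t[:,:,0].astype(int)-t[:,:,2]>30)
q=proj(K2,T2,P); mk=np.zeros(m.shape,np.uint8); cv2.fillConvexPoly(mk,cv2.convexHull(np.int32(proj(K2,T2,[bedpt(.02+.19*a,.085*b,.11) for a,b in((0,1),(0,-1),(1,-1),(1,1))]))),1)
p=np.argwhere(m&(mk>0))[:,::-1].astype(np.float32); print(len(p)); r=cv2.minAreaRect(p); w=cast(K2,T2,cv2.boxPoints(r),.11); print([np.round(bedof(x),4) for x in w])
go([.463,-.334,.2])
o=status.get_obs();print(o['position'],o['joints'])
"
```

```text
[[258. 135.]
 [376. 135.]
 [385. -58.]
 [250. -58.]]
[[281. 200.]
 [326. 208.]
 [338. 149.]
 [293. 140.]]
589
[array([0.069 , 0.1062]), array([0.2397, 0.081 ]), array([ 0.2096, -0.0843]), array([ 0.0406, -0.0564])]
t 12.45 turn [0. 0. 0.] shift cm [ 5.04 39.67 11.59]
[0.5026974  0.06391455 0.31585782] [-1.08192628e-02  1.41862624e-01  1.52815492e+00 -1.48128009e-04
  1.47186946e+00  1.78576041e+00]
```

```bash
python3 -c "
from h import *
go([.40,-.349,.28],np.radians(13.4))"
```

```text
t 12.45 turn [ 1.000e-02  2.000e-02 -2.634e+01] shift cm [-0.76 42.54  3.59]
```

Emit:
step_arm([
  [[0,0,0],[0,4,0],1],
  [[0,0,-7],[0,8,0],1],
  [[0,0,-14],[0,12,0],1],
  [[0,0,-20],[0,16,0],1],
  [[0,0,-26.3],[0,20,0],1],
  [[0,0,-26.3],[0,24,0],1],
  [[0,0,-26.3],[0,28,0],1],
  [[0,0,-26.3],[0,32,0],1],
  [[0,0,-26.3],[-0.8,36,2],1],
  [[0,0,-26.3],[-0.8,40,3.6],1],
  [[0,0,-26.3],[-0.8,42.5,3.6],1],
  [[0,0,-26.3],[-0.8,42.5,3.6],1],
  [[0,0,-26.3],[-0.8,42.5,3.6],1],
  [[0,0,-26.3],[-0.8,42.5,3.6],1],
  [[0,0,-26.3],[-0.8,42.5,3.6],1],
])

```text
t: 13.7
position: [0.4004, -0.3472, 0.2799]
ee_rot: [-3.119, -0.367, 0.0]
wrist_force: [0.6, -0.1, -1.1]
grip_width: 1.0
grip_force: 0.0
```

```bash
cat > bar.py <<'E'
from h import *
i,K,T=shot('wrist','w7.png'); h=cv2.cvtColor(i,cv2.COLOR_RGB2HSV)
m=cv2.inRange(h,(22,150,90),(32,255,255)); m=cv2.morphologyEx(m,cv2.MORPH_OPEN,np.ones((5,5)))
c=max(cv2.findContours(m,0,1)[0],key=cv2.contourArea); r=cv2.minAreaRect(c); print(r,h[int(r[0][1]),int(r[0][0])],cv2.contourArea(c))
q=proj(K,T,[[.463,-.334,.022]]); print('expect',q)
w=cast(K,T,cv2.boxPoints(r),.022); print(w.round(4)); ce=w.mean(0)
e=[w[k+1]-w[k] for k in range(2)]; e=max(e,key=np.linalg.norm); y=np.degrees(np.arctan2(e[1],e[0])); y=(y+90)%180-90; print('c',ce,'yaw',y,'len',np.linalg.norm(e),np.linalg.norm(w[1]-w[0]))
go([ce[0],ce[1],.2],np.radians(y))
E
python3 bar.py
```

```text
((320.0, 143.5), (113.0, 20.0), 90.0) [ 22 158 187] 2097.0
expect [[317.93346062 148.00271413]]
[[ 0.5203 -0.3118  0.022 ]
 [ 0.5251 -0.3319  0.022 ]
 [ 0.4109 -0.3606  0.022 ]
 [ 0.4056 -0.3386  0.022 ]]
c [ 0.46550267 -0.33570011  0.022     ] yaw 14.088036253020476 len 0.11779252958241232 0.020682630198737395
t 13.75 turn [-0.03 -0.01 -0.62] shift cm [6.57 0.41 8.03]
```

Emit:
step_arm([
  [[0,0,-0.6],[3.5,0.4,4],1],
  [[0,0,-0.6],[6.6,0.4,8],1],
  [[0,0,-0.6],[6.6,0.4,12],1],
  [[0,0,-0.6],[6.6,0.4,16],1],
  [[0,0,-0.6],[6.6,0.4,19],1],
  [[0,0,-0.6],[6.6,0.4,21.5],1],
  [[0,0,-0.6],[6.6,0.4,23.5],1],
  [[0,0,-0.6],[6.6,0.4,24.6],1],
  [[0,0,-0.6],[6.6,0.4,24.6],1],
  [[0,0,-0.6],[6.6,0.4,24.6],1],
])

```text
t: 14.58
position: [0.4661, -0.3367, 0.0349]
ee_rot: [3.117, 0.384, 0.001]
wrist_force: [0.5, -0.2, -0.2]
grip_width: 0.999
grip_force: 0.0
```

Emit:
step_arm([
  [[0,0,0],[0,0,0],0],
  [[0,0,0],[0,0,0],-0.5],
  [[0,0,0],[0,0,0],-1],
  [[0,0,0],[0,0,0],-1],
  [[0,0,0],[0,0,0],-1],
  [[0,0,0],[0,0,0],-1],
  [[0,0,0],[0,0,0],-1],
  [[0,0,0],[0,0,0],-1],
  [[0,0,0],[0,0,0],-1],
  [[0,0,0],[0,0,0],-1],
])

```text
t: 15.42
position: [0.4653, -0.3365, 0.0353]
ee_rot: [-3.118, -0.381, -0.0]
wrist_force: [-0.1, 2.1, 6.8]
grip_width: 0.236
grip_force: 60.7
```

```bash
python3 -c "
from h import *
c=imaging.camera('wrist'); K=np.array(c['K']); T=np.array(c['T_tool_cam']); print(T.round(3))
for z in (0.005,.01,.015,.022,.032): print(z,proj(K,T,[[.011,.032,z],[-.011,.032,z],[.011,.046,z]]).round().tolist())
cv2.imwrite('pics/w8.png',c['img'][:,:,::-1])
"
```

```text
[[ 0.    -0.96  -0.28   0.072]
 [ 1.     0.     0.     0.001]
 [ 0.    -0.28   0.96  -0.121]
 [ 0.     0.     0.     1.   ]]
0.005 [[393.0, 296.0], [390.0, 343.0], [427.0, 296.0]]
0.01 [[391.0, 290.0], [388.0, 336.0], [424.0, 290.0]]
0.015 [[388.0, 286.0], [385.0, 330.0], [420.0, 286.0]]
0.022 [[385.0, 279.0], [382.0, 322.0], [416.0, 279.0]]
0.032 [[381.0, 271.0], [379.0, 312.0], [410.0, 271.0]]
```

Emit:
step_arm([
  [[0,0,0],[0,0,-0.5],-1],
  [[0,0,0],[0,0,-2],-1],
  [[0,0,0],[0,0,-5],-1],
  [[0,0,0],[0,0,-9],-1],
  [[0,0,0],[0,0,-13],-1],
  [[0,0,0],[0,0,-17],-1],
  [[0,0,0],[0,0,-21],-1],
  [[0,0,0],[0,0,-24],-1],
  [[0,0,0],[0,0,-24],-1],
  [[0,0,0],[0,0,-24],-1],
])

```text
t: 16.3
position: [0.4655, -0.3374, 0.2753]
ee_rot: [3.116, 0.382, 0.003]
wrist_force: [-0.4, 0.2, -5.3]
grip_width: 0.23
grip_force: 59.5
```

```bash
python3 -c "
from h import *
go(bedpt(.02,0,.32),YAW)"
```

```text
t 16.3 turn [ 0.13 -0.11 26.87] shift cm [ 18.66 -35.3   -4.54]
```

Emit:
step_arm([
  [[0,0,0],[1,-2,-3],-1],
  [[0,0,6],[3,-5,-4.5],-1],
  [[0,0,12],[5,-9,-4.5],-1],
  [[0,0,18],[7,-13,-4.5],-1],
  [[0,0,24],[9,-16.5,-4.5],-1],
  [[0,0,26.9],[11,-20,-4.5],-1],
  [[0,0,26.9],[13,-24,-4.5],-1],
  [[0,0,26.9],[15,-28,-4.5],-1],
  [[0,0,26.9],[17,-31.5,-4.5],-1],
  [[0,0,26.9],[18.7,-34,-4.5],-1],
  [[0,0,26.9],[18.7,-35.3,-4.5],-1],
  [[0,0,26.9],[18.7,-35.3,-4.5],-1],
  [[0,0,26.9],[18.7,-35.3,-4.5],-1],
  [[0,0,26.9],[18.7,-35.3,-4.5],-1],
  [[0,0,26.9],[18.7,-35.3,-4.5],-1],
])

```text
t: 17.55
position: [0.5611, 0.0492, 0.318]
ee_rot: [3.12, -0.356, -0.003]
wrist_force: [0.2, -0.5, -4.5]
grip_width: 0.233
grip_force: 60.2
```

```bash
python3 -c "
from h import *
i,K,T=shot('wrist','w9.png'); g=i.astype(int)
P=[bedpt(.04+.15*a,.055*b,.11) for a,b in((0,1),(0,-1),(1,-1),(1,1))]; print(proj(K,T,P).round())
# scan profiles across lateral at several alongs
ls=np.arange(-.075,.076,.0005)
for a in (.06,.08,.10,.12,.15,.18):
    q=proj(K,T,[bedpt(a,l,.11) for l in ls]); 
    v=np.array([g[int(round(y)),int(round(x))].sum() if 0<=y<480 and 0<=x<640 else 0 for x,y in q]); v=np.convolve(v,np.ones(5)/5,'same')
    d=np.diff(v); k=[j for j in range(3,len(d)-3) if abs(d[j])>=12 and abs(d[j])==abs(d[max(0,j-8):j+9]).max()]
    print(a,[(round(ls[j]*1000,1),int(d[j])) for j in k])
o=status.get_obs(); print(np.round(bedof(o['position']),4),o['position'])
"
```

```text
[[259. 196.]
 [371. 195.]
 [379.  20.]
 [250.  21.]]
0.06 [(np.float64(-69.0), -21), (np.float64(-68.5), -21), (np.float64(-57.0), 51), (np.float64(-30.5), -45), (np.float64(24.5), 15), (np.float64(52.5), -46)]
0.08 [(np.float64(-68.0), -17), (np.float64(-57.0), 52), (np.float64(-15.5), -54), (np.float64(-15.0), -54), (np.float64(12.5), 53), (np.float64(53.0), -46)]
0.1 [(np.float64(-70.0), -27), (np.float64(-69.5), -27), (np.float64(-56.5), 51), (np.float64(-16.0), -53), (np.float64(-15.5), -53), (np.float64(12.0), 54), (np.float64(52.5), -50)]
0.12 [(np.float64(-69.5), -20), (np.float64(-57.5), 52), (np.float64(-16.5), -53), (np.float64(11.5), 57), (np.float64(53.5), -54), (np.float64(54.0), -54)]
0.15 [(np.float64(-57.0), 52), (np.float64(-15.5), -54), (np.float64(12.0), 53), (np.float64(52.0), -51), (np.float64(52.5), -51)]
0.18 [(np.float64(-57.0), 20), (np.float64(-17.0), -52), (np.float64(-16.5), -52), (np.float64(11.5), 54), (np.float64(12.0), 54), (np.float64(52.0), -30), (np.float64(52.5), -30)]
[ 0.0203 -0.001 ] [0.5613244  0.04919035 0.31848815]
```

View pics/w9.png

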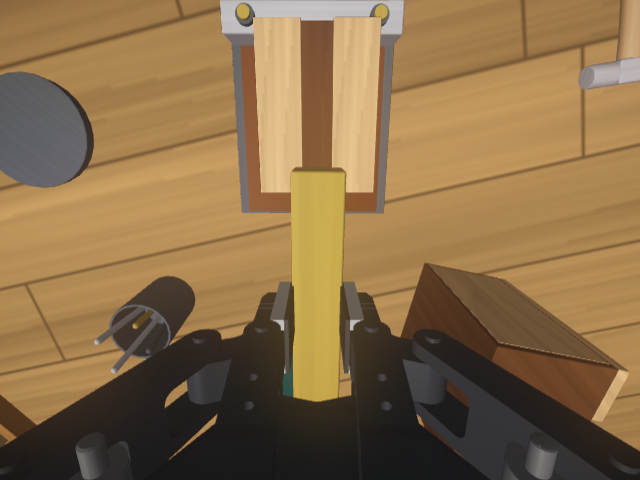

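The block sits square against the stop (top lands x 255–380 px, near end at row 192), with its groove at x 301–333. The bar is held in line at (292–345, row 170).

```bash
python3 -c "
from h import *
c=imaging.camera('wrist'); K=np.array(c['K']); T=np.array(c['T_tool_cam'])
for uv in [(291.5,170),(345.5,170),(293,398),(339,398),(293,300),(342,300)]: print(uv,cast(K,T,[uv],.013).round(4))
i,K,W=shot('wrist')
print([np.round(bedof(p),4) for p in cast(K,W,[(260,192),(375,192),(254,18),(381,18)],.11)],[np.round(bedof(p),4) for p in cast(K,W,[(241,212),(384,212)],.02)])
go(bedpt(.116,-.0018,.2),YAW)
"
```

```text
(291.5, 170) [[ 0.0611 -0.0096  0.013 ]]
(345.5, 170) [[0.0611 0.0115 0.013 ]]
(293, 398) [[-0.0465 -0.0111  0.013 ]]
(339, 398) [[-0.0465  0.011   0.013 ]]
(293, 300) [[ 0.0052 -0.0101  0.013 ]]
(342, 300) [[0.0052 0.0113 0.013 ]]
[array([0.044, 0.054]), array([ 0.0437, -0.0585]), array([0.1929, 0.0518]), array([ 0.1927, -0.0568])] [array([0.0054, 0.0944]), array([ 0.0049, -0.0868])]
t 17.7 turn [ 0.02  0.02 -0.14] shift cm [ 9.56  0.07 11.9 ]
```

Emit:
step_arm([
  [[0,0,0],[3,0,0],-1],
  [[0,0,0],[6,0,0],-1],
  [[0,0,0],[8.5,0,0],-1],
  [[0,0,0],[9.7,0,1],-1],
  [[0,0,0],[9.7,0,4],-1],
  [[0,0,0],[9.7,0,8],-1],
  [[0,0,0],[9.7,0,11],-1],
  [[0,0,0],[9.7,0,13.5],-1],
  [[0,0,0],[9.7,0,15.2],-1],
  [[0,0,0],[9.7,0,16],-1],
  [[0,0,0],[9.7,0,16],-1],
  [[0,0,0],[9.7,0,16],-1],
  [[0,0,0],[9.7,0,16],-1],
])

```text
t: 18.78
position: [0.6572, 0.0287, 0.161]
ee_rot: [-3.121, 0.354, -0.005]
wrist_force: [-0.7, -0.3, -3.8]
grip_width: 0.235
grip_force: 60.2
```

```bash
cat > gr.py <<'E'
from h import *
o=status.get_obs(); print(o['t'],o['position'],np.round(bedof(o['position']),4)); go(bedpt(.117,-.0012,.137),YAW)
i,K,W=shot('wrist','w10.png'); g=i.astype(int)
ls=np.arange(-.065,.066,.0005)
for a in (.172,.176,.180,.184,.188,.191):
    q=proj(K,W,[bedpt(a,l,.11) for l in ls]); 
    v=np.array([g[int(round(y)),int(round(x))].sum() if 0<=y<480 and 0<=x<640 else 0 for x,y in q]); v=np.convolve(v,np.ones(5)/5,'same')
    d=np.diff(v); k=[j for j in range(3,len(d)-3) if abs(d[j])>=14 and abs(d[j])==abs(d[max(0,j-8):j+9]).max()]
    print(a,q[130].round(),[(float(round(ls[j]*1000,1)),int(d[j])) for j in k])
# bar edges (hue) at tool x .02-.055, bar top plane
M=np.eye(4);M[:3,:3]=R.from_rotvec(o['ee_rot']).as_matrix();M[:3,3]=o['position']
h=cv2.cvtColor(i,cv2.COLOR_RGB2HSV)
for x in (.03,.04,.05):
    ys=np.arange(-.03,.03,.0005); q=proj(K,W,[(M@[x,y,.013,1])[:3] for y in ys]).round().astype(int)
    s=[y for y,p in zip(ys,q) if 21<=h[p[1],p[0],0]<=32 and h[p[1],p[0],1]>140]; print('bar',x,min(s),max(s))
E
python3 gr.py
```

```text
18.7833 [0.65724599 0.02868271 0.16104327] [0.1183 0.0004]
t 18.7833 turn [-0.03 -0.19 -0.05] shift cm [-0.14  0.16  2.4 ]
0.172 [317. 179.] [(-56.0, 32), (-16.5, -45), (14.5, 14), (53.5, -42)]
0.176 [317. 171.] [(-55.5, 31), (-15.5, -46), (12.0, 33), (52.5, -38)]
0.18 [317. 163.] [(-56.0, 36), (-15.5, -45), (13.0, 44), (51.5, -39)]
0.184 [317. 154.] [(-56.0, 43), (-16.5, -44), (13.0, 47), (53.5, -40)]
0.188 [317. 146.] [(-56.0, 36), (-16.0, -43), (13.0, 46), (52.5, -38)]
0.191 [317. 140.] [(-56.0, 37), (-16.5, -43), (13.0, 47), (51.5, -45)]
bar 0.03 -0.009999999999999981 0.010500000000000037
bar 0.04 -0.009999999999999981 0.011000000000000038
bar 0.05 -0.009999999999999981 0.011000000000000038
```

Emit:
step_arm([
  [[0,0,0],[-0.1,0.16,0.2],-1],
  [[0,0,0],[-0.1,0.16,0.6],-1],
  [[0,0,0],[-0.1,0.16,1],-1],
  [[0,0,0],[-0.1,0.16,1.3],-1],
  [[0,0,0],[-0.1,0.16,1.6],-1],
  [[0,0,0],[-0.1,0.16,1.8],-1],
  [[0,0,0],[-0.1,0.16,1.9],-1],
  [[0,0,0],[-0.1,0.16,1.9],-1],
  [[0,0,0],[-0.1,0.16,1.9],-1],
])

```text
t: 19.58
position: [0.6549, 0.0276, 0.1402]
ee_rot: [3.122, -0.354, -0.0]
wrist_force: [0.5, 0.5, -4.3]
grip_width: 0.234
grip_force: 60.3
```

Emit:
step_arm([
  [[0,0,0],[0,0,0.05],-1],
  [[0,0,0],[0,0,0.1],-1],
  [[0,0,0],[0,0,0.15],-1],
  [[0,0,0],[0,0,0.2],-1],
  [[0,0,0],[0,0,0.25],-1],
  [[0,0,0],[0,0,0.3],-1],
  [[0,0,0],[0,0,0.3],-1],
])

```text
t: 20.17
position: [0.6548, 0.0276, 0.1374]
ee_rot: [3.122, -0.354, 0.0]
wrist_force: [2.1, -0.6, -3.8]
grip_width: 0.231
grip_force: 60.3
```

Emit:
step_arm([
  [[0,0,0],[0,0,0.04],-1],
  [[0,0,0],[0,0,0.08],-1],
  [[0,0,0],[0,0,0.12],-1],
  [[0,0,0],[0,0,0.12],-1],
])

```text
t: 20.5
position: [0.6549, 0.0276, 0.1373]
ee_rot: [3.122, -0.354, 0.001]
wrist_force: [-2.9, -0.2, 5.4]
grip_width: 0.233
grip_force: 61.4
```

Emit:
step_arm([
  [[0,0,0],[0,0,0.04],-1],
  [[0,0,0],[0,0,0.08],-1],
  [[0,0,0],[0,0,0.08],-1],
])

```text
t: 20.75
position: [0.6548, 0.0275, 0.1373]
ee_rot: [3.121, -0.354, 0.002]
wrist_force: [-4.2, -0.4, 8.3]
grip_width: 0.233
grip_force: 61.9
```

Emit:
step_arm([
  [[0,0,0],[0,0,-0.1],-1],
  [[0,0,0],[0,0,-0.1],-0.4],
  [[0,0,0],[0,0,-0.1],-0.2],
  [[0,0,0],[0,0,-0.1],0],
  [[0,0,0],[0,0,-0.1],0.2],
  [[0,0,0],[0,0,-0.1],0.2],
  [[0,0,0],[0,0,-0.1],0.2],
  [[0,0,0],[0,0,-0.1],0.2],
])

```text
t: 21.42
position: [0.6549, 0.0276, 0.1362]
ee_rot: [3.122, -0.354, 0.0]
wrist_force: [0.1, -0.2, -0.7]
grip_width: 0.601
grip_force: 0.0
```

Emit:
step_arm([
  [[0,0,0],[0,0,-0.5],0.2],
  [[0,0,0],[0,0,-1.5],0.2],
  [[0,0,0],[0,0,-4],0.2],
  [[0,0,0],[0,0,-8],0.2],
  [[0,0,0],[-3,0,-12],0.2],
  [[0,0,0],[-7,0,-16],0.2],
  [[0,0,0],[-11,0,-19],0.2],
  [[0,0,0],[-11,0,-19],0.2],
  [[0,0,0],[-11,0,-19],0.2],
  [[0,0,0],[-11,0,-19],0.2],
])

```text
t: 22.25
position: [0.5475, 0.0525, 0.3294]
ee_rot: [-3.121, 0.353, -0.01]
wrist_force: [0.4, -0.8, -0.8]
grip_width: 0.6
grip_force: 0.0
```

```bash
python3 - <<'E'
from h import *
o=status.get_obs(); print(o['t'],np.round(bedof(o['position']),4))
i,K,W=shot('wrist','w11.png'); h=cv2.cvtColor(i,cv2.COLOR_RGB2HSV)
m=cv2.inRange(h,(21,140,90),(32,255,255)); m=cv2.morphologyEx(m,cv2.MORPH_OPEN,np.ones((5,5)))
c=max(cv2.findContours(m,0,1)[0],key=cv2.contourArea); r=cv2.minAreaRect(c); w=cast(K,W,cv2.boxPoints(r),.124)
print('bar',r,[np.round(bedof(x),4) for x in w])
g=i.astype(int)
ls=np.arange(-.075,.076,.0005)
for a in (.05,.08,.12,.15,.182,.188):
    q=proj(K,W,[bedpt(a,l,.11) for l in ls])
    v=np.array([g[int(round(y)),int(round(x))].sum() if 0<=y<480 and 0<=x<640 else 0 for x,y in q]); v=np.convolve(v,np.ones(5)/5,'same')
    d=np.diff(v); k=[j for j in range(3,len(d)-3) if abs(d[j])>=16 and abs(d[j])==abs(d[max(0,j-8):j+9]).max()]
    print(a,[(float(round(ls[j]*1000,1)),int(d[j])) for j in k])
xs=np.arange(.0,.215,.0005)
for l in (.035,-.035):
    q=proj(K,W,[bedpt(x,l,.11) for x in xs]); v=np.array([g[int(round(y)),int(round(x))].sum() if 0<=y<480 else 0 for x,y in q]); d=np.diff(np.convolve(v,np.ones(5)/5,'same'))
    print(l,[(float(round(xs[j]*1000,1)),int(d[j])) for j in range(3,len(d)-3) if abs(d[j])>=14 and abs(d[j])==abs(d[max(0,j-8):j+9]).max()])
E
```

```text
22.25 [ 0.006  -0.0009]
bar ((318.0, 93.0), (142.0, 24.0), 90.0) [array([0.1762, 0.0082]), array([ 0.1762, -0.0122]), array([ 0.0579, -0.0136]), array([0.0579, 0.0092])]
0.05 [(-69.5, -22), (-56.5, 51), (-15.0, -56), (12.0, 53), (52.0, -50)]
0.08 [(-70.0, -17), (-57.5, 53), (-57.0, 53), (-16.0, -50), (12.0, 54), (53.0, -46)]
0.12 [(-70.0, -24), (-57.5, 51), (-57.0, 51), (-16.0, -53), (12.0, 54), (52.5, -51)]
0.15 [(-57.0, 51), (-16.5, -53), (11.5, 56), (53.0, -52)]
0.182 [(-58.5, -16), (-16.0, -51), (12.0, 51), (12.5, 51)]
0.188 [(-63.0, -60), (-62.5, -60), (-57.0, 46), (-16.5, -51), (12.0, 50), (12.5, 50), (52.0, -74), (66.0, 60)]
0.035 [(7.0, 28), (19.5, -22), (42.5, 57), (198.0, -118)]
-0.035 [(19.5, -23), (42.5, 58), (198.0, -117)]
```

```bash
python3 -c "
from h import *
print(hand_in())"
```

```text
the job is handed in; nothing more can be done
None
```

I've handed the job in: by the last camera measurements, the block lies grooved face up, square against the back stop and within about 5 mm of centre. The brass bar lies in its groove within the block's ends, the arm is clear, and it took about 22 s. I steered clear of the hammer, pot and bowl but did not re-measure them, and the block began tipping on its foot just short of the bed edge before going over it.

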